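# Tip a scenic base up against a fence and feed it into a gravity magazine

## Robot

A 6-joint arm with a two-finger parallel gripper is mounted at the origin on the work surface. World frame = base frame: x ahead of the robot, y to its left, z up, the work surface at z = 0. Lengths are in m, angles in degrees, forces in N, time in s.
With the tool pointing down it reaches from about 0.35 to 0.875 m from the base axis. Payload 4.2 kg.
Tool frame: the origin (TCP) lies on the centre line of the jaws, within the pads' length; the fingertips stand 25 mm ahead of it and the grasp point (between the pads) lies 6 mm ahead of it; z points along the fingers, y is the line along which they close (so a half turn about z gives the same grasp; the last joint's range is limited). The gripper opens to 87 mm and grips with 3 to 60 N. Pads are 19 mm wide; open, the fingers measure 117 mm over their backs; the gripper's body (75 mm by 190 mm) begins 51 mm behind the grasp point.
Start: joints at [-61.902, 22.042, 0.453, 0, -68.411, -14.817], TCP at [0.144, -0.608, 0.223] pointing down, gripper open.
Joint ranges: [-179.83, 179.83], [-69.29, 118.12], [-61.27, 80.66], [-181.25, 117.63], [-171.15, -9.14], [-177.46, 177.46]. Speed limits (degrees/s): [159.86, 159.86, 180, 180, 180, 180].

## Interface

Orientations are given as a 3x3 rotation matrix whose columns are the frame's x, y, z axes.
In Python, from station import r gives the robot as it stands.
- The arm moves only by the tool move_arm, never from a script. Its argument "series" is a list of rows, each an object with "grip": the opening, from 0 (shut) to 1 (fully open); "xyz": the shift along the tool's x, y, z in mm, a list of three; "angular": the turn, a rotation vector about the tool's x, y, z in rad, a list of three. A call has 1 to 10 rows; each row is the pose to reach, as a shift and turn from the pose commanded when the call began, along the tool's axes at that moment; what a row does not reach only later rows make up. A row lasts 1/10 s, in which the tool goes at most 50 mm and 8.59 degrees, less where a joint would pass 70% of its speed; a pose out of reach is approached as far as the arm can. A call with a gripper value outside its range is refused whole. The fingers move at their own pace and stop on an object; the grip force is fixed at half the most. Time passes only in rows, so rows that repeat a pose let the fingers close. It gives the time, the measured TCP pose, the force, the opening and the grip force at its end, in the units of the state.
- r.sense(): the state, without advancing time (a new reading comes with each control period).
- r.capture(name): name is "side" or "top"; returns a dict with "img" (384x512x3 uint8, red, green, blue), "camera_matrix" (3x3 intrinsics, pixels), "rvec" (rotation vector, rad) and "tvec" (3), from world to camera coordinates, as OpenCV has them. Camera axes: x right, y down, z forward; pixel columns grow to the right and rows downward; lengths in m; the calibration is good to about 2 mm. A picture is of the moment at which its call begins. There is no depth.
- r.finish_job(): hands the job in; it is judged then, once.
The state is a dict: "time_s": time; "joints": joint angles; "joint_velocities": joint speeds; "effort": joint torques, N m; "tcp_pos": TCP position; "ee_rot": TCP orientation; "wrist_force": force on the tool from outside, world axes, zero at the start; "moment": the same for the moment, N m; "gripper_width": opening from 0.0 (shut) to 1.0 (fully open); "gripper_force": force on a finger pad.
Only numpy, scipy, OpenCV 4.12 (cv2) and the standard library are available. Lean on these libraries where they do the work, as an engineer would, in place of code of your own. Each camera call takes 0.05 s, during which the arm holds its last target. There are 200 camera calls.

## Task

The square scenic base is lying painted face down, too wide to grip, on the low pine rest. Push it up against the rest's leaning fence so that it tips up and leans there by itself, cork back to the fence, with the gripper off it; then lift it away and feed it into the leaning magazine, painted face outwards, so that it ends flat on the back panel and down on the bottom stop, and let go. Don't drop the base on the desk, and leave the dropper bottles, tweezers and figure where they stand.

Things in the scene. Friction and masses are not known exactly. Their poses are not given: they have to be found in the camera images.
- base: Scenic display base: stiff square plate 100 x 100 x 12 mm, 80 to 150 g; one face plain brown cork, the other blue-grey cobbles, edge dark. Origin: centre of the painted face; z points from painted face to cork (cork at z = 12 mm); x, y parallel to the sides. Starts on the rest, cork up (z up), its x within 8 deg of the rest's x, turned about z only, far side 5 to 18 mm short of the fence.
- base_mid (a point): Centre of the base's 12 mm thickness, axes as base.
- rest: Fixed pine rest. x points from its open front to its fence, y along the fence, z up. It stands sideways to the robot, fence to the right. A block 150 mm wide, level top 30 mm above the desk, reaches from x = -80 mm to the fence. The fence starts at x = 0, z = 30 mm and leans back (to +x) 20 deg from vertical: 150 mm wide, 12 mm thick, 55 mm up its slope. Origin on the desk below the mid-width of the line where block top and fence meet.
- rest_front (a point): Middle of the top front edge of the rest's block; plain vertical front below, bare desk before it. A base pushed to the fence overhangs this edge by 20 mm, so a tilted finger can come under it. Axes as rest.
- fence_top (a point): Middle of the fence's top edge, front side; nothing behind it at that height. A base tipped up past vertical leans flush and stable on the fence, 45 mm of it standing beyond this edge. Axes as rest.
- chute: Fixed stand of the magazine: grey plastic foot 150 x 130 mm, 5 mm thick, with a prop under the channel. Origin on the desk; front faces its -x; z up.
- slot: The magazine's channel: white back panel, grey sides, leaning back 35 deg. z points up its slope, x square into the panel (-x is outwards, forward and up), y across. Origin: mid-width where the panel's front surface meets the bottom stop, 24 mm above the desk. Panel = plane x = 0, 6 mm thick, z 0 to 150 mm. Cheeks: inner faces y = -55 and 55 mm, 26 mm deep, z 0 to 150 mm. Stop: plane z = 0.
- mouth (a point): Middle of the panel's top edge (slot z = 150 mm), axes as slot. Two front lips (slot x -20 to -26 mm, covering |y| over 44 mm) run only from slot z 0 to 80 mm; above that the front is open. A base let go there slides down by its own weight. Behind the base a finger has room only above the mouth. Seated: cork on the panel, base centre 50 mm above the stop.
- palette: White plastic wet palette, fixed, 150 x 190 mm, 28 mm high, lid standing open at its +x side to about 125 mm high; origin at the centre of its underside. It may stand to the left or right, the magazine on the other side.
- dropper0: Red dropper bottle with white cap, 25 mm across, 82 mm high, standing loose; bystander. Origin at the centre of its foot.
- dropper1: Blue dropper bottle with white cap, 25 mm across, 82 mm high, standing loose; bystander. Origin at the centre of its foot.
- dropper2: Yellow dropper bottle with white cap, 25 mm across, 82 mm high, standing loose; bystander. Origin at the centre of its foot.
- tweezers: Steel tweezers 130 mm long, 4 mm high, lying loose along their x axis, origin on the desk near mid-length; bystander.
- figure: Grey figure on a cork-topped amber pill bottle, 42 mm across, 108 mm high, loose; bystander. Origin at the centre of its foot.
Mind the look-alikes: they are no part of the job. There is more than one size of the base; the job needs the smaller. Leave any red look-alike of the rest alone.

How it is judged:
By the outcome, as a careful person would: the job done as asked, in the order asked, and still so for the second after the job is handed in, with the robot touching nothing.
It also fails if it takes over 72 s, if anything falls off the work surface, if the arm or the gripper's body presses on something with over 40 N, if the wrist force passes 120 N, or if a joint passes its speed limit or range.

## Working session

There is one attempt and no reset: what is moved stays moved. The work goes in short steps, Python scripts to look and compute and a tool call to move; the robot and the scene stay as the last step left them, time stands still between calls to the robot, and variables do not carry over. Pictures are saved under pics/ and viewed, at most 10 in all, crops included, and the job is handed in when it is done.

Besides the shell and the picture viewer there is one more tool, called after "Request:" as name(argument=value, ...), one argument or row to a line, values as JSON. move_arm: Moves the arm, as the interface text tells. Its arguments: {"type":"object","properties":{"series":{"type":"array"}},"required":["series"]}

```bash
ls; mkdir -p pics; python3 - <<'E'
from station import r
import cv2,pickle
for n in("top","side"):
    c=r.capture(n); pickle.dump(c,open(f"pics/{n}0.pkl","wb")); cv2.imwrite(f"pics/{n}0.png",cv2.resize(c["img"][:,:,::-1],(800,600),interpolation=cv2.INTER_CUBIC))
    R=cv2.Rodrigues(c["rvec"])[0]; print(n,c["camera_matrix"].tolist(),(-R.T@c["tvec"].ravel()).round(3),R.round(3).tolist())
E
```

```text
pics
top [[362.26112481992516, 0.0, 254.10832027208096], [0.0, 362.26112481992516, 198.06258978341086], [0.0, 0.0, 1.0]] [ 0.325 -0.016  1.08 ] [[-0.026, -0.999, -0.023], [-0.986, 0.03, -0.161], [0.162, 0.018, -0.987]]
side [[379.5150684095264, 0.0, 244.94936396784874], [0.0, 379.5150684095264, 191.16976967357724], [0.0, 0.0, 1.0]] [0.348 0.972 0.729] [[-0.99, -0.139, -0.001], [-0.074, 0.533, -0.843], [0.117, -0.835, -0.538]]
```

View pics/top0.png

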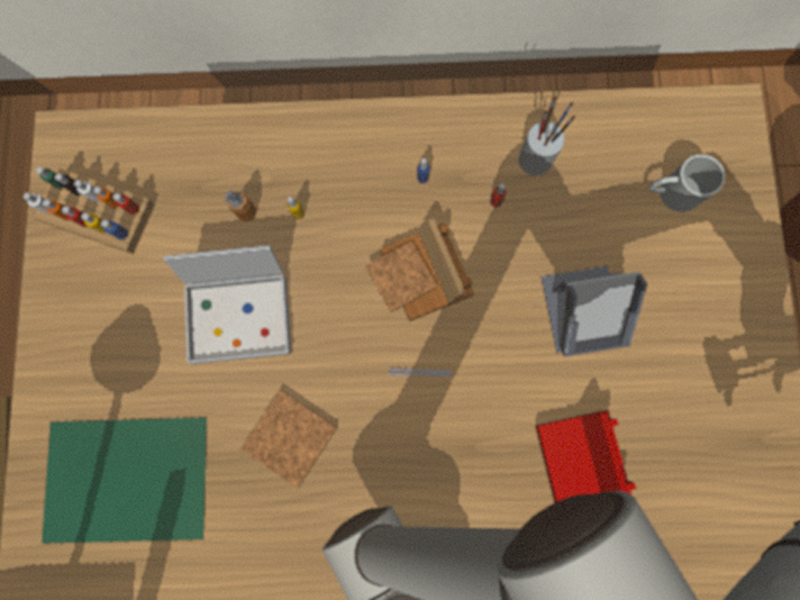

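View pics/side0.png

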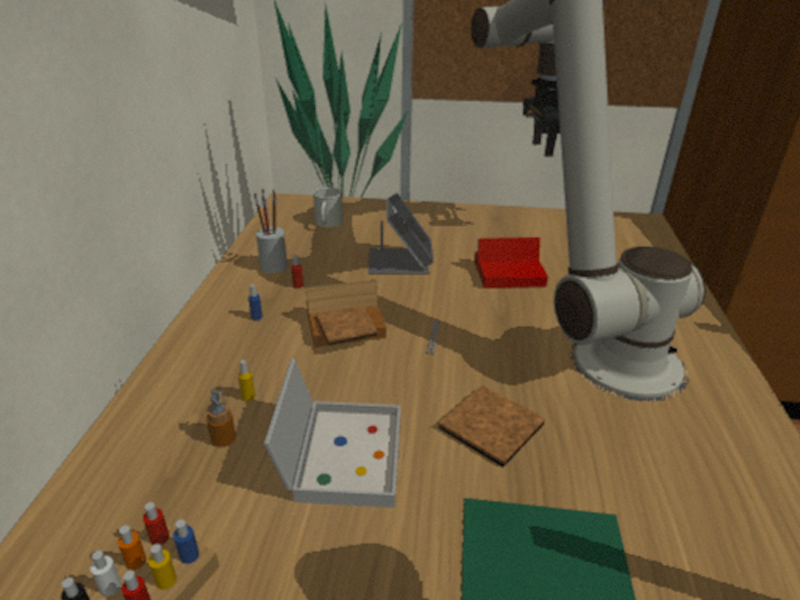

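The look-alikes, in top-view pixels:
- **Base:** there is a cork plate on the pine rest at (403,274) and a larger cork plate on the desk at (290,437). The one on the rest is the job's, because it is smaller and lies on the pine rest.
- **Rest:** the red one at (585,455) is the decoy.
- **Magazine:** it stands at (597,315).

I'll confirm with an enlarged crop.

```bash
python3 - <<'E'
import cv2,pickle,numpy as np
T={n:pickle.load(open(f"pics/{n}0.pkl","rb"))["img"][:,:,::-1] for n in("top","side")}
def tile(n,u,v,w=80,h=60): return cv2.resize(T[n][v:v+h,u:u+w],(400,300),interpolation=cv2.INTER_CUBIC)
a=np.vstack([np.hstack([tile("top",228,140),tile("top",342,168)]),np.hstack([tile("side",181,170),tile("side",216,120)])])
cv2.imwrite("pics/crops.png",a)
E
```

```text
(no output)
```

View pics/crops.png

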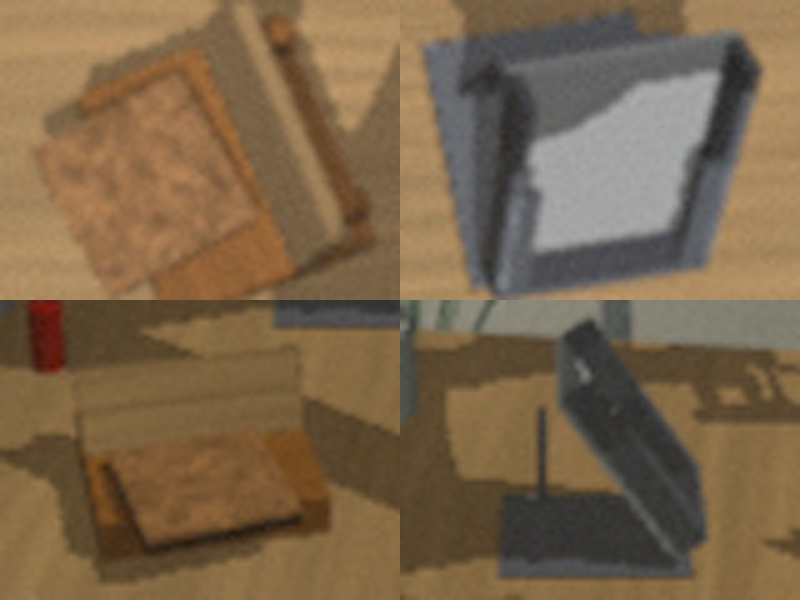

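```bash
cat > h.py <<'E'
import numpy as np,cv2,pickle
from scipy.optimize import least_squares
from scipy.spatial.transform import Rotation as Ro
O={"top_r":("top",228,140,0,0),"top_s":("top",342,168,400,0),"side_r":("side",181,170,0,300),"side_s":("side",216,120,400,300)}
C={n:pickle.load(open(f"pics/{n}0.pkl","rb")) for n in("top","side")}
def tile2px(t,p): n,u,v,a,b=O[t]; return n,np.array([(p[0]-a+.5)/5-.5+u,(p[1]-b+.5)/5-.5+v])
def proj(n,P,c=None):
    c=c or C[n]; return cv2.projectPoints(np.asarray(P,float).reshape(-1,1,3),c["rvec"],c["tvec"],c["camera_matrix"],None)[0].reshape(-1,2)
L=np.array(Ro.from_euler("y",35,degrees=True).as_matrix())
def world(q,P,lean=False):
    P=np.asarray(P,float)/1000
    if lean: P=P@L.T+[0,0,.024]
    return P@Ro.from_euler("z",q[2]).as_matrix().T+[q[0],q[1],0]
def fit(obs,q0,lean=False):
    def f(q):
        e=[]
        for t,P,p in obs:
            n,m=tile2px(t,p); e.append(proj(n,[world(q,P,lean)])[0]-m)
        return np.concatenate(e)
    s=least_squares(f,q0,loss="soft_l1"); return s.x,f(s.x).reshape(-1,2)
E
cat > fit0.py <<'E'
from h import *
s,c=np.sin(np.radians(20))*55,30+np.cos(np.radians(20))*55
rest=[("top_r",(0,75,30),(205,50)),("top_r",(0,-75,30),(293,275)),("top_r",(s,-75,c),(322,248)),("top_r",(s,75,c),(238,5)),
("side_r",(0,75,30),(85,455)),("side_r",(0,-75,30),(303,430)),("side_r",(s,75,c),(75,383)),("side_r",(s,-75,c),(298,347)),
("side_r",(-80,75,30),(98,530)),("side_r",(-80,-75,30),(328,500)),("side_r",(-80,75,0),(103,560)),("side_r",(-80,-75,0),(330,530))]
base=[("top_r",(50,50,42),(180,72)),("top_r",(50,-50,42),(265,205)),("top_r",(-50,-50,42),(110,295)),("top_r",(-50,50,42),(35,148)),
("side_r",(50,50,42),(108,460)),("side_r",(50,-50,42),(262,432)),("side_r",(-50,-50,42),(300,515)),("side_r",(-50,50,42),(150,543))]
slot=[("top_s",(0,55,150),(505,72)),("top_s",(0,-55,150),(733,35)),("top_s",(-26,-58,150),(760,70)),("top_s",(-26,-58,0),(710,268)),("top_s",(-26,58,0),(495,295)),("top_s",(-26,44,80),(537,190)),("top_s",(-26,-44,80),(697,158)),
("side_s",(-26,-58,150),(592,320)),("side_s",(6,58,0),(680,560))]
q={}
for k,o,q0,l in(("rest",rest,(.5,0,-1.1),0),("base",base,(.5,.03,-1.1),0),("slot",slot,(.45,-.27,.1),1)):
    q[k],e=fit(o,q0,l); print(k,q[k].round(4),np.degrees(q[k][2]).round(2)); print(e.round(1).tolist())
pickle.dump(q,open("q.pkl","wb"))
E
python3 fit0.py; python3 - <<'E'
from h import *
q=pickle.load(open("q.pkl","rb"))
a=cv2.imread("pics/crops.png")
def line(t,k,P,col,l=0):
    n,u,v,x,y=O[t]; p=(proj(n,world(q[k],P,l))-[u,v]+.5)*5-.5+[x,y]
    cv2.polylines(a,[np.round(p).astype(int)],False,col,1)
s,c=np.sin(np.radians(20))*55,30+np.cos(np.radians(20))*55
for t in("top_r","side_r"):
    line(t,"rest",[(0,75,30),(0,-75,30),(s,-75,c),(s,75,c),(0,75,30),(-80,75,30),(-80,-75,30),(0,-75,30)],(255,0,0))
    line(t,"base",[(50,50,42),(50,-50,42),(-50,-50,42),(-50,50,42),(50,50,42)],(0,255,0))
for t in("top_s","side_s"):
    for y in(55,-55): line(t,"slot",[(0,y,0),(0,y,150),(-26,y,150),(-26,y,0),(0,y,0)],(0,255,0),1)
    for z in(0,150): line(t,"slot",[(0,55,z),(0,-55,z)],(0,0,255),1)
    for y in(1,-1): line(t,"slot",[(-26,y*44,0),(-26,y*44,80),(-26,y*55,80)],(255,0,0),1)
cv2.imwrite("pics/ov.png",a)
E
```

```text
rest [ 0.5767 -0.0637 -1.2393] -71.01
[[-1.6, -1.3], [-1.1, -0.3], [0.6, -0.4], [-1.9, 0.1], [0.1, -0.8], [1.0, -0.6], [0.5, -2.7], [0.9, 0.0], [-0.3, -1.8], [0.7, -1.1], [-0.7, -0.2], [0.3, 0.4]]
base [ 0.5609 -0.0056 -1.103 ] -63.2
[[-0.3, -0.4], [-0.9, 2.0], [-0.1, 0.2], [-1.1, 0.1], [0.2, -2.4], [-1.3, -2.2], [0.6, -2.4], [-0.6, -1.8]]
slot [ 0.4342 -0.3553  0.1289] 7.39
[[2.5, -0.2], [-1.6, 0.6], [-1.7, 0.2], [-2.4, -1.5], [0.6, -0.5], [0.4, 0.8], [0.5, 2.1], [-0.1, -1.1], [-2.2, -2.6]]
```

View pics/ov.png

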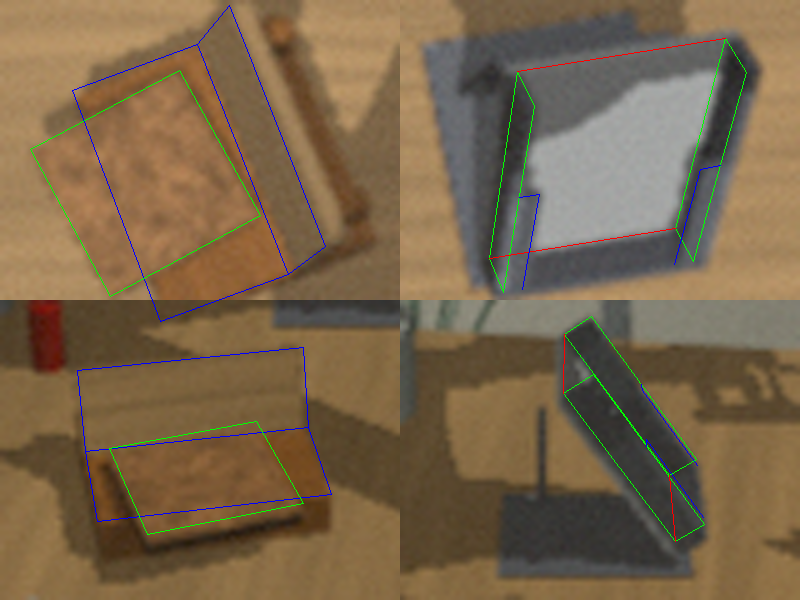

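The overlays fit. The rest is at about (0.577,-0.064), yaw -71°, the base sits on it at yaw about -63°, and the slot is at (0.434,-0.355), yaw about 7°. The side view is biased by about 2 px, so I'll refit with a side-camera offset and read the arm state.

```bash
cat >> h.py <<'E'
def fitb(obs,q0,b,lean=False):
    def f(q):
        e=[]
        for t,P,p in obs:
            n,m=tile2px(t,p); e.append(proj(n,[world(q,P,lean)])[0]+(np.array(b) if n=="side" else 0)-m)
        return np.concatenate(e)
    s=least_squares(f,q0,loss="soft_l1"); return s.x,f(s.x).reshape(-1,2)
E
sed -i 's/^q={}/q={}; B=(0,1.9)/; s/fit(o,q0,l)/fitb(o,q0,B,l)/' fit0.py; python3 fit0.py
python3 - <<'E'
from station import r
s=r.sense()
for k in("time_s","joints","tcp_pos","ee_rot","wrist_force"):print(k,s[k])
E
```

```text
rest [ 0.5774 -0.0678 -1.2397] -71.03
[[-0.3, -1.5], [0.3, -0.5], [2.0, -0.7], [-0.4, -0.2], [0.2, 0.4], [1.0, 0.7], [0.6, -1.4], [0.9, 1.3], [-0.2, -0.7], [0.6, 0.0], [-0.6, 0.9], [0.2, 1.6]]
base [ 0.5611 -0.0067 -1.1032] -63.21
[[0.1, -0.5], [-0.6, 2.0], [0.3, 0.1], [-0.7, 0.1], [0.2, -0.7], [-1.3, -0.5], [0.6, -0.6], [-0.5, -0.1]]
slot [ 0.4342 -0.3558  0.1269] 7.27
[[2.7, -0.3], [-1.3, 0.7], [-1.4, 0.2], [-2.2, -1.4], [0.7, -0.6], [0.5, 0.8], [0.7, 2.1], [-0.1, 0.7], [-2.2, -0.8]]
time_s 0.1
joints [-6.19028660e+01  2.20855651e+01  3.86305962e-01 -2.47467563e-02
 -6.84131761e+01 -1.48160782e+01]
tcp_pos [ 0.14345515 -0.60774022  0.22186992]
ee_rot [[-9.73291434e-01 -2.29572343e-01 -5.69906592e-04]
 [-2.29573022e-01  9.73289546e-01  1.92022032e-03]
 [ 1.13854650e-04  1.99976917e-03 -9.99997994e-01]]
wrist_force [-0.31022735  0.29371619  0.21451558]
```

```bash
cat > plan.py <<'E'
from h import *
import json,os
Q=pickle.load(open("q.pkl","rb"))
def frame(q): return Ro.from_euler("z",q[2]).as_matrix(),np.array([q[0],q[1],0])
RR,RP=frame(Q["rest"]); ZW=np.array([0,0,1.])
def mk(y,z): y=y/np.linalg.norm(y); z=z/np.linalg.norm(z); return np.c_[np.cross(y,z),y,z]
def lift_pose(kx,kz,y=5,phi=50):
    "upper front fingertip corner at rest (kx,y,kz) mm; y_tool=-rest y"
    f=np.radians(phi); z=np.array([np.sin(f),0,-np.cos(f)]); n=np.array([np.cos(f),0,np.sin(f)])
    T=np.array([kx,y,kz])-9.5*n-25*z
    return RP+RR@T/1000, RR@mk(np.array([0,-1.,0]),z)
CF="cmd.pkl"
def cmd(): return pickle.load(open(CF,"rb"))
def setcmd(p,R): pickle.dump((np.array(p),np.array(R)),open(CF,"wb"))
def rows(targets,d=0,a=2,base=None):
    "rows from commanded pose; stores the last as commanded"
    p0,R0=base or cmd()
    for p,R in targets:
        x=np.round(R0.T@(p-p0)*1000,d)+0; w=np.round(Ro.from_matrix(R0.T@R).as_rotvec(),a)+0
        print(x.tolist(),w.tolist())
    setcmd(p0+R0@x/1000,R0@Ro.from_rotvec(w).as_matrix())
def log():
    from station import r
    s=r.sense(); f="log.pkl"; l=pickle.load(open(f,"rb")) if os.path.exists(f) else []
    l.append((s["joints"],s["tcp_pos"],s["ee_rot"])); pickle.dump(l,open(f,"wb"))
    p,R=cmd(); R1=np.array(s["ee_rot"]).reshape(3,3)
    print("t",round(s["time_s"],2),"j",np.round(s["joints"],1),"tcp",np.round(s["tcp_pos"],4),"err mm",np.round((np.array(s["tcp_pos"])-p)*1000,1),"rot err",np.degrees(Ro.from_matrix(R.T@R1).magnitude()).round(2),"F",np.round(s["wrist_force"],1),"g",round(s["gripper_width"],3),round(s["gripper_force"],1))
    return s
E
python3 - <<'E'
from plan import *
from station import r
s=r.sense(); setcmd([.144,-.608,.223],np.array(s["ee_rot"]).reshape(3,3)); log()
c=cmd()
# top-only pose for palette bounds etc
p1,R1=lift_pose(-150,130); print(p1,R1[:,2])
Rd=mk(RR@np.array([0,-1.,0]),-ZW)
v=(np.array([.38,-.2,.36]),c[1])
rows([v]); rows([(np.array([.48,.1,.30]),Rd)]); print(cmd()[0])
E
```

```text
t 0.1 j [-61.9  22.1   0.4  -0.  -68.4 -14.8] tcp [ 0.1435 -0.6077  0.2219] err mm [-0.5  0.3 -1.1] rot err 0.0 F [-0.3  0.3  0.2] g 1.001 0.0
[0.52511077 0.09955154 0.13879227] [ 0.2490392  -0.72443327 -0.64278761]
[-323.0, 343.0, -136.0] [0.0, 0.0, 0.0]
[-167.0, 269.0, 60.0] [0.0, 0.0, -1.67]
[0.48045784 0.09999805 0.30016792]
```

Request:
move_arm(
  series=[
    {"grip": 0.5,"xyz": [-100,110,-136],"angular": [0,0,0]},
    {"grip": 0.5,"xyz": [-100,110,-136],"angular": [0,0,0]},
    {"grip": 0.5,"xyz": [-100,110,-136],"angular": [0,0,0]},
    {"grip": 0.5,"xyz": [-323,343,-136],"angular": [0,0,0]},
    {"grip": 0.5,"xyz": [-323,343,-136],"angular": [0,0,0]},
    {"grip": 0.5,"xyz": [-323,343,-136],"angular": [0,0,0]},
    {"grip": 0.5,"xyz": [-323,343,-136],"angular": [0,0,0]},
    {"grip": 0.5,"xyz": [-323,343,-136],"angular": [0,0,0]},
    {"grip": 0.5,"xyz": [-323,343,-136],"angular": [0,0,0]},
    {"grip": 0.5,"xyz": [-323,343,-136],"angular": [0,0,0]},
  ],
)

```text
time_s: 1.1
tcp_pos: [0.3733, -0.2087, 0.3578]
ee_rot: [[-0.973, -0.23, 0.0], [-0.23, 0.973, 0.0], [-0.0, 0.0, -1.0]]
wrist_force: [0.4, -0.3, -0.3]
gripper_width: 0.498
gripper_force: 0.0
```

Request:
move_arm(
  series=[
    {"grip": 0.5,"xyz": [-167,269,60],"angular": [0,0,-1.4]},
    {"grip": 0.5,"xyz": [-167,269,60],"angular": [0,0,-1.4]},
    {"grip": 0.5,"xyz": [-167,269,60],"angular": [0,0,-1.4]},
    {"grip": 0.5,"xyz": [-167,269,60],"angular": [0,0,-1.4]},
    {"grip": 0.5,"xyz": [-167,269,60],"angular": [0,0,-1.4]},
    {"grip": 0.5,"xyz": [-167,269,60],"angular": [0,0,-1.4]},
    {"grip": 0.5,"xyz": [-167,269,60],"angular": [0,0,-1.4]},
    {"grip": 0.5,"xyz": [-167,269,60],"angular": [0,0,-1.4]},
    {"grip": 0.5,"xyz": [-167,269,60],"angular": [0,0,-1.4]},
    {"grip": 0.5,"xyz": [-167,269,60],"angular": [0,0,-1.4]},
  ],
)

```text
time_s: 2.1
tcp_pos: [0.4735, 0.0898, 0.297]
ee_rot: [[0.065, -0.998, -0.001], [-0.998, -0.065, -0.001], [0.0, 0.002, -1.0]]
wrist_force: [-0.3, -1.0, -0.0]
gripper_width: 0.501
gripper_force: 0.0
```

```bash
python3 - <<'E'
from plan import *
p,R=cmd(); setcmd(p,R@Ro.from_rotvec([0,0,.27]).as_matrix()); s=log()
p1,R1=lift_pose(-150,130)
rows([(p1,R1)])
E
```

```text
t 2.1 j [ 30.1   5.2 -11.4  -0.  -73.6 -26.3] tcp [0.4735 0.0898 0.297 ] err mm [ -7.  -10.2  -3.2] rot err 0.31 F [-0.3 -1.  -0. ] g 0.501 0.0
[3.0, -45.0, 161.0] [0.12, 0.87, -0.25]
```

Request:
move_arm(
  series=[
    {"grip": 0.5,"xyz": [3,-45,161],"angular": [0.12,0.87,-0.25]},
    {"grip": 0.5,"xyz": [3,-45,161],"angular": [0.12,0.87,-0.25]},
    {"grip": 0.5,"xyz": [3,-45,161],"angular": [0.12,0.87,-0.25]},
    {"grip": 0.5,"xyz": [3,-45,161],"angular": [0.12,0.87,-0.25]},
    {"grip": 0.5,"xyz": [3,-45,161],"angular": [0.12,0.87,-0.25]},
    {"grip": 0.5,"xyz": [3,-45,161],"angular": [0.12,0.87,-0.25]},
    {"grip": 0.5,"xyz": [3,-45,161],"angular": [0.12,0.87,-0.25]},
    {"grip": 0.5,"xyz": [3,-45,161],"angular": [0.12,0.87,-0.25]},
    {"grip": 0.5,"xyz": [3,-45,161],"angular": [0.12,0.87,-0.25]},
  ],
)

```text
time_s: 3.0
tcp_pos: [0.5192, 0.0892, 0.1371]
ee_rot: [[0.204, -0.947, 0.25], [-0.609, -0.322, -0.725], [0.767, -0.004, -0.642]]
wrist_force: [0.0, -0.2, 0.2]
gripper_width: 0.5
gripper_force: 0.0
```

```bash
python3 - <<'E'
from plan import *
import pickle
from station import r
s=log()
C1={n:r.capture(n) for n in("top","side")}
pickle.dump(C1,open("pics/c1.pkl","wb"))
a=[cv2.resize(C1[n]["img"][v:v+90,u:u+120,::-1],(400,300),interpolation=cv2.INTER_CUBIC) for n,u,v in(("top",210,110),("side",160,150))]
cv2.imwrite("pics/c1.png",np.hstack(a))
# projected fingertip corner midpoint
p=np.array(s["tcp_pos"]);R=np.array(s["ee_rot"]).reshape(3,3)
for n,u,v in(("top",210,110),("side",160,150)):
    for yy in(-.0215,.0215): print(n,((proj(n,[p+R@[0,yy,.025]])[0]-[u,v]+.5)*400/120).round(0))
rows([lift_pose(-128,60)]); rows([lift_pose(-128,36)])
E
```

```text
t 3.0 j [ 46.2  26.  -39.8  49.5 -63.8 -66.3] tcp [0.5192 0.0892 0.1371] err mm [ -6.3 -10.8  -2. ] rot err 0.12 F [ 0.  -0.2  0.2] g 0.5 0.0
top [ 53. 221.]
top [ 71. 270.]
side [202. 164.]
side [251. 159.]
[-40.0, 1.0, 62.0] [0.0, 0.0, 0.0]
[-18.0, 0.0, 16.0] [0.0, 0.0, 0.0]
```

View pics/c1.png

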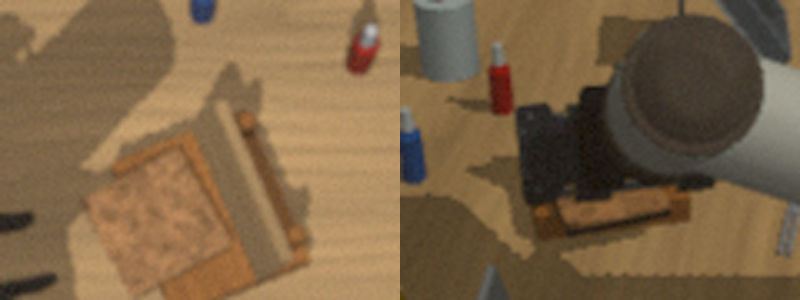

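```bash
python3 - <<'E'
from plan import *
from station import r
s=r.sense(); setcmd(np.array(s["tcp_pos"])+[0,0,.001],lift_pose(0,0)[1])
rows([lift_pose(-130,50)])
E
```

```text
[-53.0, -9.0, 60.0] [0.0, 0.0, 0.0]
```

Request:
move_arm(
  series=[
    {"grip": 0.5,"xyz": [-53,-9,60],"angular": [0,0,0]},
    {"grip": 0.5,"xyz": [-53,-9,60],"angular": [0,0,0]},
    {"grip": 0.5,"xyz": [-53,-9,60],"angular": [0,0,0]},
    {"grip": 0.5,"xyz": [-53,-9,60],"angular": [0,0,0]},
  ],
)

```text
time_s: 3.5
tcp_pos: [0.532, 0.0803, 0.0586]
ee_rot: [[0.204, -0.947, 0.25], [-0.607, -0.322, -0.726], [0.768, -0.004, -0.64]]
wrist_force: [-0.7, 0.3, 1.0]
gripper_width: 0.501
gripper_force: 0.0
```

```bash
python3 - <<'E'
from plan import *
from station import r
s=log()
c=r.capture("top"); pickle.dump(c,open("pics/c2.pkl","wb"))
u,v,w,h,k=228,140,80,60,10
a=cv2.resize(c["img"][v:v+h,u:u+w,::-1],(800,600),interpolation=cv2.INTER_CUBIC)
p=np.array(s["tcp_pos"]);R=np.array(s["ee_rot"]).reshape(3,3)
for yy in(-.0215,.0215,-.0365,.0365):
  for xx in(-.0095,.0095):
    q=((proj("top",[p+R@[xx,yy,.025]])[0]-[u,v]+.5)*k).astype(int); cv2.circle(a,tuple(int(i) for i in q),3,(0,0,255) if xx>0 else (255,0,0),-1)
cv2.imwrite("pics/c2.png",a)
E
```

```text
t 3.5 j [ 42.7  33.3 -43.1  57.3 -56.7 -75.3] tcp [0.532  0.0803 0.0586] err mm [ 0.3 -0.4 -0.9] rot err 0.32 F [-0.7  0.3  1. ] g 0.501 0.0
```

View pics/c2.png

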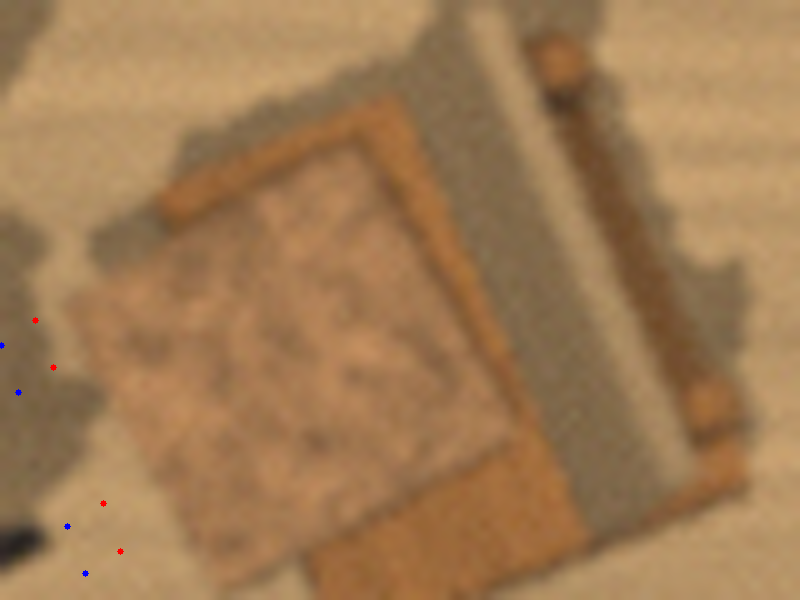

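The finger shows as dark, with its tip at (45,540). The predicted tip is at about (94,538), so it looks roughly 15 mm shorter than expected. I'll check whether that depends on the opening.

Request:
move_arm(
  series=[
    {"grip": 0,"xyz": [0,0,0],"angular": [0,0,0]},
    {"grip": 0,"xyz": [0,0,0],"angular": [0,0,0]},
    {"grip": 0,"xyz": [0,0,0],"angular": [0,0,0]},
    {"grip": 0,"xyz": [0,0,0],"angular": [0,0,0]},
    {"grip": 0,"xyz": [0,0,0],"angular": [0,0,0]},
    {"grip": 0,"xyz": [0,0,0],"angular": [0,0,0]},
  ],
)

```text
time_s: 4.15
tcp_pos: [0.5315, 0.0808, 0.0576]
ee_rot: [[0.205, -0.946, 0.25], [-0.607, -0.324, -0.726], [0.768, -0.003, -0.64]]
wrist_force: [0.6, -0.2, 0.9]
gripper_width: 0.058
gripper_force: 0.0
```

```bash
python3 - <<'E'
from plan import *
from station import r
s=log()
ct,cs=r.capture("top"),r.capture("side"); c2=pickle.load(open("pics/c2.pkl","rb"))
p=np.array(s["tcp_pos"]);R=np.array(s["ee_rot"]).reshape(3,3)
t=[]
for nm,c,cols,n in(("half",c2,(-.0215,.0215),"top"),("shut",ct,(0,),"top"),("shutside",cs,(0,),"side")):
    a=cv2.resize(c["img"][:,:,::-1],None,fx=6,fy=6,interpolation=cv2.INTER_CUBIC)
    for y in(cols):
      for z,co in((-.045,(255,255,0)),(0,(0,255,0)),(.025,(0,0,255))):
        for x in(-.0095,.0095): cv2.circle(a,tuple(int(i) for i in (proj(n,[p+R@[x,y,z]])[0]+.5)*6),2,co,-1)
    q=(proj(n,[p])[0]*6).astype(int); t.append(a[q[1]-200:q[1]+200,q[0]-130:q[0]+130])
cv2.imwrite("pics/c3.png",np.hstack(t))
E
```

```text
t 4.15 j [ 42.7  33.3 -43.2  57.4 -56.6 -75.4] tcp [0.5315 0.0808 0.0576] err mm [-0.2  0.1 -1.8] rot err 0.25 F [ 0.6 -0.2  0.9] g 0.058 0.0
```

View pics/c3.png

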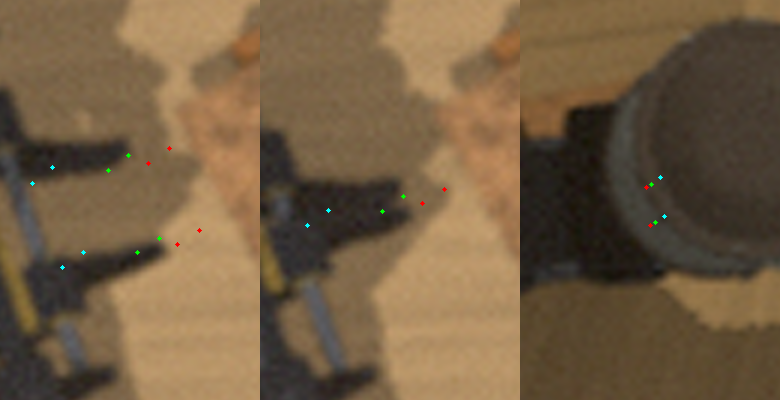

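```bash
python3 - <<'E'
from plan import *
l=pickle.load(open("log.pkl","rb"))[0]
p=np.array(l[1]);R=np.array(l[2]).reshape(3,3)
c=C["side"]; a=cv2.resize(c["img"][:,:,::-1],None,fx=10,fy=10,interpolation=cv2.INTER_CUBIC)
for y in(-.0585,-.0435,.0435,.0585):
  for z,co in((-.045,(255,255,0)),(0,(0,255,0)),(.025,(0,0,255))):
    for x in(-.0095,.0095): 
      q=(proj("side",[p+R@[x,y,z]])[0]+.5)*10; cv2.circle(a,tuple(int(i) for i in q),3,co,-1)
q=(proj("side",[p])[0]*10).astype(int); cv2.imwrite("pics/c4.png",a[q[1]-300:q[1]+300,q[0]-300:q[0]+300])
E
```

```text
(no output)
```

View pics/c4.png

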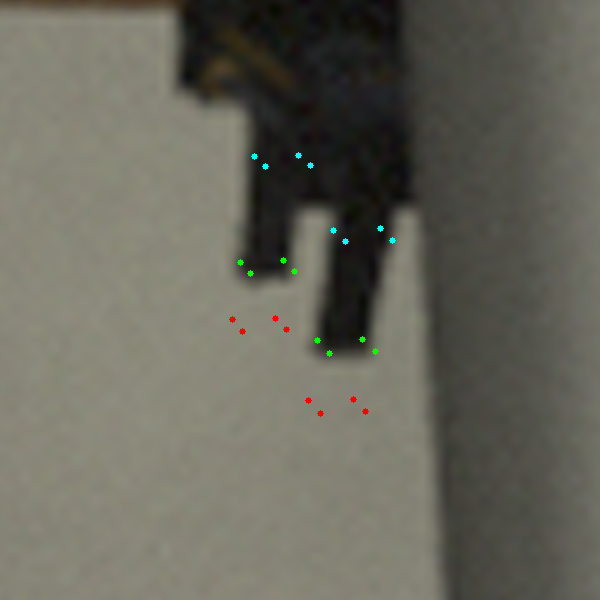

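Request:
move_arm(
  series=[
    {"grip": 0,"xyz": [-12,0,10],"angular": [0,0,0]},
    {"grip": 0,"xyz": [-20,0,16.5],"angular": [0,0,0]},
    {"grip": 0,"xyz": [-23,0,19],"angular": [0,0,0]},
    {"grip": 0,"xyz": [-25,0,20.5],"angular": [0,0,0]},
    {"grip": 0,"xyz": [-26,0,21.5],"angular": [0,0,0]},
    {"grip": 0,"xyz": [-26,0,21.5],"angular": [0,0,0]},
  ],
)

```text
time_s: 4.85
tcp_pos: [0.5316, 0.0809, 0.0239]
ee_rot: [[0.205, -0.946, 0.25], [-0.607, -0.324, -0.726], [0.768, -0.003, -0.64]]
wrist_force: [0.9, -0.3, -0.3]
gripper_width: 0.006
gripper_force: 0.0
```

Request:
move_arm(
  series=[
    {"grip": 0,"xyz": [-1.5,0,1.3],"angular": [0,0,0]},
    {"grip": 0,"xyz": [-3,0,2.5],"angular": [0,0,0]},
    {"grip": 0,"xyz": [-3,0,2.5],"angular": [0,0,0]},
  ],
)

```text
time_s: 5.15
tcp_pos: [0.5315, 0.0808, 0.0198]
ee_rot: [[0.205, -0.946, 0.25], [-0.607, -0.324, -0.726], [0.768, -0.002, -0.64]]
wrist_force: [0.1, -0.6, 0.3]
gripper_width: 0.004
gripper_force: 0.0
```

Request:
move_arm(
  series=[
    {"grip": 0,"xyz": [-1.5,0,1.3],"angular": [0,0,0]},
    {"grip": 0,"xyz": [-3,0,2.5],"angular": [0,0,0]},
    {"grip": 0,"xyz": [-3,0,2.5],"angular": [0,0,0]},
  ],
)

```text
time_s: 5.45
tcp_pos: [0.5315, 0.0808, 0.0158]
ee_rot: [[0.206, -0.946, 0.25], [-0.606, -0.324, -0.726], [0.768, -0.002, -0.64]]
wrist_force: [-0.8, 0.6, 0.4]
gripper_width: 0.006
gripper_force: 0.0
```

Request:
move_arm(
  series=[
    {"grip": 0,"xyz": [-1,0,1],"angular": [0,0,0]},
    {"grip": 0,"xyz": [-2,0,1.7],"angular": [0,0,0]},
    {"grip": 0,"xyz": [-3,0,2.5],"angular": [0,0,0]},
    {"grip": 0,"xyz": [-3,0,2.5],"angular": [0,0,0]},
  ],
)

```text
time_s: 5.85
tcp_pos: [0.5315, 0.0808, 0.012]
ee_rot: [[0.205, -0.946, 0.25], [-0.606, -0.324, -0.726], [0.768, -0.002, -0.64]]
wrist_force: [-0.4, 0.2, 0.0]
gripper_width: 0.004
gripper_force: 0.0
```

Request:
move_arm(
  series=[
    {"grip": 0,"xyz": [-1,0,1],"angular": [0,0,0]},
    {"grip": 0,"xyz": [-2,0,1.7],"angular": [0,0,0]},
    {"grip": 0,"xyz": [-3,0,2.5],"angular": [0,0,0]},
    {"grip": 0,"xyz": [-3,0,2.5],"angular": [0,0,0]},
  ],
)

```text
time_s: 6.25
tcp_pos: [0.5317, 0.0809, 0.0084]
ee_rot: [[0.205, -0.946, 0.25], [-0.606, -0.324, -0.727], [0.768, -0.003, -0.64]]
wrist_force: [-0.1, 0.5, 1.6]
gripper_width: 0.007
gripper_force: 0.8
```

Request:
move_arm(
  series=[
    {"grip": 0,"xyz": [-1,0,0.8],"angular": [0,0,0]},
    {"grip": 0,"xyz": [-1,0,0.8],"angular": [0,0,0]},
  ],
)

```text
time_s: 6.45
tcp_pos: [0.5318, 0.0808, 0.0079]
ee_rot: [[0.204, -0.946, 0.251], [-0.605, -0.324, -0.727], [0.769, -0.003, -0.639]]
wrist_force: [-2.6, 1.3, 5.8]
gripper_width: 0.006
gripper_force: 3.0
```

```bash
sed -i 's/-25\*z$/-2*z/' plan.py; grep -n "2\*z" plan.py; python3 - <<'E'
from plan import *
from station import r
s=r.sense(); setcmd(np.array(s["tcp_pos"])+[0,0,0.0],lift_pose(0,0)[1])
rows([lift_pose(-130,37),lift_pose(-122,37),lift_pose(-112,37),lift_pose(-106,37),lift_pose(-102,37)],d=0)
E
```

```text
10:    T=np.array([kx,y,kz])-9.5*n-2*z
[29.0, 0.0, -1.0] [0.0, 0.0, 0.0]
[34.0, 0.0, 5.0] [0.0, 0.0, 0.0]
[41.0, 0.0, 13.0] [0.0, 0.0, 0.0]
[44.0, 0.0, 17.0] [0.0, 0.0, 0.0]
[47.0, 0.0, 20.0] [0.0, 0.0, 0.0]
```

Request:
move_arm(
  series=[
    {"grip": 0.5,"xyz": [20,0,-10],"angular": [0,0,0]},
    {"grip": 0.5,"xyz": [29,0,-1],"angular": [0,0,0]},
    {"grip": 0.5,"xyz": [29,0,-1],"angular": [0,0,0]},
    {"grip": 0.5,"xyz": [29,0,-1],"angular": [0,0,0]},
    {"grip": 0.5,"xyz": [31,0,2],"angular": [0,0,0]},
    {"grip": 0.5,"xyz": [34,0,5],"angular": [0,0,0]},
    {"grip": 0.5,"xyz": [37,0,9],"angular": [0,0,0]},
    {"grip": 0.5,"xyz": [41,0,13],"angular": [0,0,0]},
    {"grip": 0.5,"xyz": [44,0,17],"angular": [0,0,0]},
    {"grip": 0.5,"xyz": [44,0,17],"angular": [0,0,0]},
  ],
)

```text
time_s: 7.45
tcp_pos: [0.5448, 0.0408, 0.0298]
ee_rot: [[0.205, -0.947, 0.249], [-0.607, -0.322, -0.727], [0.768, -0.002, -0.64]]
wrist_force: [1.0, 0.2, -0.6]
gripper_width: 0.497
gripper_force: 0.0
```

```bash
python3 - <<'E'
from plan import *
from station import r
p,R=cmd();s=r.sense();setcmd(np.array(s["tcp_pos"])+[0,0,.001],R);log()
z=R[:,2];n=R[:,0]
K=(RR.T@(np.array(s["tcp_pos"])+.002*z+.0095*n-RP)*1000);print("K",K.round(1))
c=r.capture("top");pickle.dump(c,open("pics/c5.pkl","wb"))
u,v=228,140
cv2.imwrite("pics/c5.png",cv2.resize(c["img"][v:v+60,u:u+80,::-1],(800,600),interpolation=cv2.INTER_CUBIC))
rows([lift_pose(-98,37)],d=1)
E
```

```text
t 7.45 j [ 36.2  35.3 -46.2  66.5 -53.2 -80. ] tcp [0.5448 0.0408 0.0298] err mm [ 0.  0. -1.] rot err 0.29 F [ 1.   0.2 -0.6] g 0.497 0.0
K [-105.7    4.5   35.8]
[5.1, -0.5, 5.8] [0.0, 0.0, 0.0]
```

View pics/c5.png

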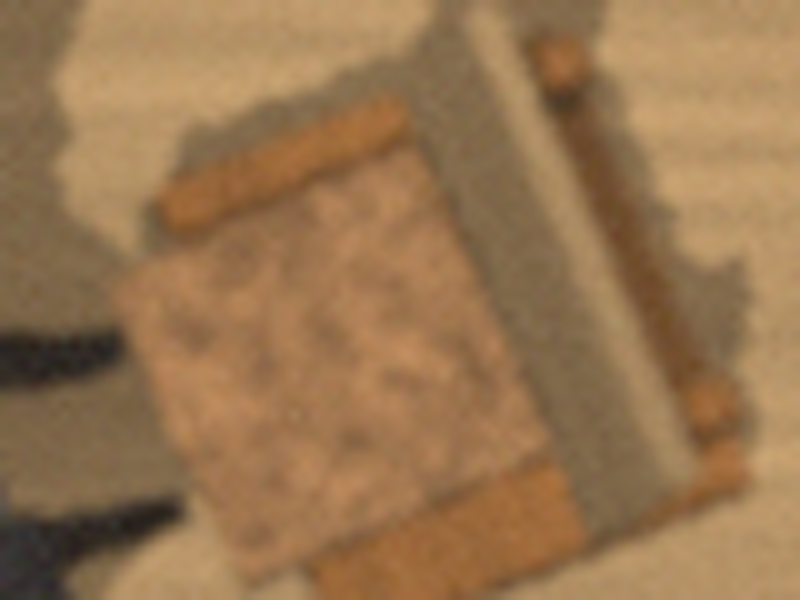

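Request:
move_arm(
  series=[
    {"grip": 0.5,"xyz": [1.3,0,1.5],"angular": [0,0,0]},
    {"grip": 0.5,"xyz": [2.6,0,3],"angular": [0,0,0]},
    {"grip": 0.5,"xyz": [2.6,0,3],"angular": [0,0,0]},
  ],
)

```text
time_s: 7.8
tcp_pos: [0.5463, 0.0381, 0.0299]
ee_rot: [[0.205, -0.946, 0.25], [-0.607, -0.324, -0.726], [0.768, -0.003, -0.64]]
wrist_force: [0.3, 0.4, -0.4]
gripper_width: 0.502
gripper_force: 0.2
```

Request:
move_arm(
  series=[
    {"grip": 0.5,"xyz": [1,0,1],"angular": [0,0,0]},
    {"grip": 0.5,"xyz": [1.9,0,2.3],"angular": [0,0,0]},
    {"grip": 0.5,"xyz": [1.9,0,2.3],"angular": [0,0,0]},
  ],
)

```text
time_s: 8.1
tcp_pos: [0.5477, 0.0366, 0.0298]
ee_rot: [[0.207, -0.945, 0.252], [-0.608, -0.326, -0.724], [0.767, -0.004, -0.642]]
wrist_force: [-2.4, 4.2, 0.6]
gripper_width: 0.498
gripper_force: 2.5
```

```bash
cat >> plan.py <<'E'
def K(th,r=87):
    t=np.radians(th); c,s=np.cos(t),np.sin(t)
    if th<=90:
        p=np.array([min(0,12*(c*.364-s)),30.])
    else: p=np.array([-12*s,30-12*c])
    if th<40: return p+[-100*c+10,100*s-8.4]
    return p+[-r*c,r*s]
E
python3 - <<'E'
from plan import *
from station import r
p,R=cmd();s=r.sense();setcmd(np.array(s["tcp_pos"])+[0,0,.001],lift_pose(0,0)[1]);log()
rows([lift_pose(*k) for k in[(-113,38.5),(-90,19.2)]],d=0)
for A in([5,11,17,23,28,33,38,43,47,51],[55,59,63,67,71,75,79,83,87,90],[93,95,97,99,101,103,104,105]):
    print("lift",[K(t).round(0).tolist() for t in A]); rows([lift_pose(*K(t)) for t in A],d=0)
E
```

```text
t 8.1 j [ 35.3  35.2 -46.4  67.6 -52.8 -80.2] tcp [0.5477 0.0366 0.0298] err mm [ 0.  0. -1.] rot err 0.23 F [-2.4  4.2  0.6] g 0.498 2.5
[-7.0, 1.0, -10.0] [0.0, 0.0, 0.0]
[-7.0, 1.0, 20.0] [0.0, 0.0, 0.0]
lift [[-90.0, 30.0], [-88.0, 41.0], [-86.0, 51.0], [-83.0, 61.0], [-80.0, 69.0], [-77.0, 76.0], [-73.0, 83.0], [-69.0, 89.0], [-65.0, 94.0], [-61.0, 98.0]]
[9.0, 0.0, -7.0] [0.0, 0.0, 0.0]
[18.0, 0.0, -13.0] [0.0, 0.0, 0.0]
[27.0, 0.0, -17.0] [0.0, 0.0, 0.0]
[37.0, 0.0, -22.0] [0.0, 0.0, 0.0]
[45.0, 0.0, -25.0] [0.0, 0.0, 0.0]
[53.0, 0.0, -27.0] [0.0, 0.0, 0.0]
[61.0, 0.0, -28.0] [0.0, 0.0, 0.0]
[68.0, 0.0, -29.0] [0.0, 0.0, 0.0]
[73.0, 0.0, -29.0] [0.0, 0.0, 0.0]
[79.0, 0.0, -29.0] [0.0, 0.0, 0.0]
lift [[-57.0, 101.0], [-53.0, 105.0], [-48.0, 108.0], [-43.0, 110.0], [-38.0, 112.0], [-33.0, 114.0], [-28.0, 115.0], [-22.0, 116.0], [-16.0, 117.0], [-12.0, 117.0]]
[5.0, 0.0, 1.0] [0.0, 0.0, 0.0]
[11.0, 0.0, 2.0] [0.0, 0.0, 0.0]
[16.0, 0.0, 4.0] [0.0, 0.0, 0.0]
[21.0, 0.0, 6.0] [0.0, 0.0, 0.0]
[26.0, 0.0, 8.0] [0.0, 0.0, 0.0]
[31.0, 0.0, 11.0] [0.0, 0.0, 0.0]
[35.0, 0.0, 15.0] [0.0, 0.0, 0.0]
[40.0, 0.0, 18.0] [0.0, 0.0, 0.0]
[44.0, 0.0, 22.0] [0.0, 0.0, 0.0]
[46.0, 0.0, 25.0] [0.0, 0.0, 0.0]
lift [[-7.0, 118.0], [-4.0, 118.0], [-1.0, 118.0], [2.0, 118.0], [5.0, 118.0], [8.0, 117.0], [9.0, 117.0], [11.0, 117.0]]
[4.0, 0.0, 4.0] [0.0, 0.0, 0.0]
[6.0, 0.0, 6.0] [0.0, 0.0, 0.0]
[8.0, 0.0, 8.0] [0.0, 0.0, 0.0]
[10.0, 0.0, 10.0] [0.0, 0.0, 0.0]
[12.0, 0.0, 13.0] [0.0, 0.0, 0.0]
[14.0, 0.0, 15.0] [0.0, 0.0, 0.0]
[14.0, 0.0, 17.0] [0.0, 0.0, 0.0]
[15.0, 0.0, 18.0] [0.0, 0.0, 0.0]
```

Request:
move_arm(
  series=[
    {"grip": 0.5,"xyz": [-5,1,-7],"angular": [0,0,0]},
    {"grip": 0.5,"xyz": [-7,1,-10],"angular": [0,0,0]},
    {"grip": 0.5,"xyz": [-7,1,-10],"angular": [0,0,0]},
    {"grip": 0.5,"xyz": [-7,1,0],"angular": [0,0,0]},
    {"grip": 0.5,"xyz": [-7,1,10],"angular": [0,0,0]},
    {"grip": 0.5,"xyz": [-7,1,20],"angular": [0,0,0]},
    {"grip": 0.5,"xyz": [-7,1,20],"angular": [0,0,0]},
  ],
)

```text
time_s: 8.8
tcp_pos: [0.5492, 0.0236, 0.011]
ee_rot: [[0.206, -0.947, 0.248], [-0.606, -0.322, -0.727], [0.768, -0.001, -0.64]]
wrist_force: [-0.1, -0.1, 0.2]
gripper_width: 0.499
gripper_force: 0.2
```

```bash
python3 - <<'E'
from plan import *
from station import r
s=r.sense();p=np.array(s["tcp_pos"]);R=np.array(s["ee_rot"]).reshape(3,3)
print((RR.T@(p+.002*R[:,2]+.0095*R[:,0]-RP)*1000).round(1),np.round(s["wrist_force"],1))
E
```

```text
[-88.    3.1  17.1] [-0.1 -0.1  0.2]
```

Request:
move_arm(
  series=[
    {"grip": 0.5,"xyz": [9,0,-7],"angular": [0,0,0]},
    {"grip": 0.5,"xyz": [18,0,-13],"angular": [0,0,0]},
    {"grip": 0.5,"xyz": [27,0,-17],"angular": [0,0,0]},
    {"grip": 0.5,"xyz": [37,0,-22],"angular": [0,0,0]},
    {"grip": 0.5,"xyz": [45,0,-25],"angular": [0,0,0]},
    {"grip": 0.5,"xyz": [53,0,-27],"angular": [0,0,0]},
    {"grip": 0.5,"xyz": [61,0,-29],"angular": [0,0,0]},
    {"grip": 0.5,"xyz": [68,0,-30],"angular": [0,0,0]},
    {"grip": 0.5,"xyz": [73,0,-31],"angular": [0,0,0]},
    {"grip": 0.5,"xyz": [79,0,-31],"angular": [0,0,0]},
  ],
)

```text
time_s: 9.8
tcp_pos: [0.5582, -0.001, 0.0925]
ee_rot: [[0.206, -0.946, 0.25], [-0.606, -0.324, -0.726], [0.768, -0.002, -0.64]]
wrist_force: [0.1, -0.7, 0.2]
gripper_width: 0.507
gripper_force: 0.2
```

```bash
python3 - <<'E'
from plan import *
from station import r
s=r.sense();p=np.array(s["tcp_pos"]);R=np.array(s["ee_rot"]).reshape(3,3)
print((RR.T@(p+.002*R[:,2]+.0095*R[:,0]-RP)*1000).round(1),np.round(s["wrist_force"],1),np.round(s["joints"],1))
cs={n:r.capture(n) for n in("top","side")}
a=[cv2.resize(cs[n]["img"][v:v+90,u:u+120,::-1],(400,300),interpolation=cv2.INTER_CUBIC) for n,u,v in(("top",210,110),("side",160,150))]
cv2.imwrite("pics/c6.png",np.hstack(a))
E
```

```text
[-61.8   3.6  98.5] [ 0.1 -0.7  0.2] [ 31.8  28.8 -45.6  65.9 -55.2 -71.5]
```

View pics/c6.png

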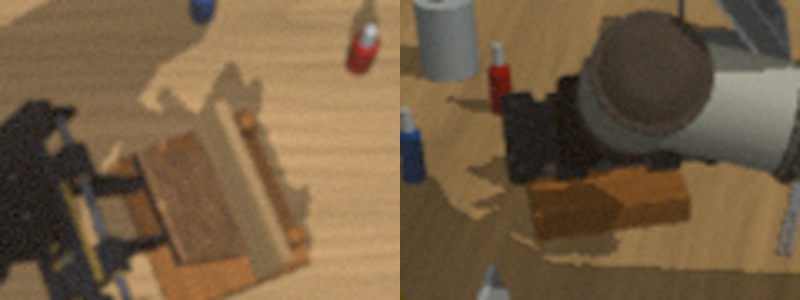

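The base is tipped about 50° between the fingers (top crop, near edge at about (150,205)), and its far edge is on the fence foot. That was my tenth and last picture, so from here I'll check with numbers only.

Request:
move_arm(
  series=[
    {"grip": 0.5,"xyz": [5,0,1],"angular": [0,0,0]},
    {"grip": 0.5,"xyz": [11,0,2],"angular": [0,0,0]},
    {"grip": 0.5,"xyz": [16,0,4],"angular": [0,0,0]},
    {"grip": 0.5,"xyz": [21,0,6],"angular": [0,0,0]},
    {"grip": 0.5,"xyz": [26,0,8],"angular": [0,0,0]},
    {"grip": 0.5,"xyz": [31,0,11],"angular": [0,0,0]},
    {"grip": 0.5,"xyz": [35,0,15],"angular": [0,0,0]},
    {"grip": 0.5,"xyz": [40,0,18],"angular": [0,0,0]},
    {"grip": 0.5,"xyz": [44,0,22],"angular": [0,0,0]},
    {"grip": 0.5,"xyz": [46,0,25],"angular": [0,0,0]},
  ],
)

```text
time_s: 10.9
tcp_pos: [0.574, -0.0474, 0.1117]
ee_rot: [[0.205, -0.946, 0.25], [-0.607, -0.323, -0.726], [0.768, -0.003, -0.64]]
wrist_force: [0.1, 1.0, -0.3]
gripper_width: 0.499
gripper_force: 0.0
```

Request:
move_arm(
  series=[
    {"grip": 0.5,"xyz": [2,0,2],"angular": [0,0,0]},
    {"grip": 0.5,"xyz": [4,0,4],"angular": [0,0,0]},
    {"grip": 0.5,"xyz": [6,0,6],"angular": [0,0,0]},
    {"grip": 0.5,"xyz": [8,0,8],"angular": [0,0,0]},
    {"grip": 0.5,"xyz": [10,0,10],"angular": [0,0,0]},
    {"grip": 0.5,"xyz": [12,0,13],"angular": [0,0,0]},
    {"grip": 0.5,"xyz": [13,0,15],"angular": [0,0,0]},
    {"grip": 0.5,"xyz": [14,0,16],"angular": [0,0,0]},
  ],
)

```text
time_s: 11.7
tcp_pos: [0.5808, -0.0672, 0.112]
ee_rot: [[0.205, -0.946, 0.25], [-0.607, -0.323, -0.726], [0.768, -0.002, -0.64]]
wrist_force: [-0.0, -0.2, -0.3]
gripper_width: 0.497
gripper_force: 0.0
```

```bash
python3 - <<'E'
from plan import *
from station import r
s=log();p=np.array(s["tcp_pos"]);R=np.array(s["ee_rot"]).reshape(3,3)
print((RR.T@(p+.002*R[:,2]+.0095*R[:,0]-RP)*1000).round(1))
E
```

```text
t 11.7 j [ 22.1  26.7 -46.   73.3 -53.2 -68.4] tcp [ 0.5808 -0.0672  0.112 ] err mm [-2.3  2.   1.1] rot err 0.24 F [-0.  -0.2 -0.3] g 0.497 0.0
[  8.1   3.4 118. ]
```

Request:
move_arm(
  series=[
    {"grip": 0.5,"xyz": [0,0,-15],"angular": [0,0,0]},
    {"grip": 0.5,"xyz": [0,0,-50],"angular": [0,0,0]},
    {"grip": 0.5,"xyz": [0,0,-100],"angular": [0,0,0]},
    {"grip": 0.5,"xyz": [60,0,-130],"angular": [0,0,0]},
    {"grip": 0.5,"xyz": [100,0,-130],"angular": [0,0,0]},
    {"grip": 0.5,"xyz": [120,0,-130],"angular": [0,0,0]},
  ],
)

```text
time_s: 12.3
tcp_pos: [0.5739, -0.0448, 0.2915]
ee_rot: [[0.202, -0.946, 0.255], [-0.608, -0.325, -0.724], [0.768, -0.008, -0.641]]
wrist_force: [-0.3, 0.6, -0.1]
gripper_width: 0.502
gripper_force: 0.0
```

```bash
cat >> plan.py <<'E'
def lean(P):
    "points (s along slope, y, outward from fence face) mm -> world"
    P=np.atleast_2d(np.array(P,float)); t=np.radians(20)
    X=np.c_[P[:,0]*np.sin(t)-P[:,2]*np.cos(t),P[:,1],30+P[:,0]*np.cos(t)+P[:,2]*np.sin(t)]
    return RP+X@RR.T/1000
E
python3 - <<'E'
from plan import *
from station import r
log()
C1={n:r.capture(n) for n in("top","side")}; pickle.dump(C1,open("pics/c7.pkl","wb"))
old={n:C[n]["img"] for n in C}
B=np.array([0,1.9])
im=C1["side"]["img"].astype(int)
print("side grid s x y, RGB (painted plane)")
for s in(-8,8,25,45,70,90,97,106):
    print(s,[im[tuple(np.round(proj("side",lean((s,y,12)))[0]+B).astype(int)[::-1])].tolist() for y in(65,50,30,4,-20,-40,-55)])
E
```

```text
t 12.3 j [ 29.8  14.  -33.3  54.6 -67.9 -44.5] tcp [ 0.5739 -0.0448  0.2915] err mm [ -9.2  24.4 180.6] rot err 0.51 F [-0.3  0.6 -0.1] g 0.502 0.0
side grid s x y, RGB (painted plane)
-8 [[84, 55, 30], [85, 53, 26], [85, 56, 29], [126, 80, 38], [125, 79, 34], [127, 81, 37], [119, 74, 31]]
8 [[94, 72, 49], [61, 50, 33], [34, 44, 65], [31, 52, 84], [55, 84, 105], [76, 77, 80], [123, 96, 61]]
25 [[96, 74, 48], [42, 39, 38], [36, 42, 56], [33, 38, 60], [46, 58, 72], [86, 88, 90], [128, 101, 63]]
45 [[96, 79, 51], [54, 42, 34], [40, 57, 70], [38, 53, 66], [46, 65, 80], [57, 81, 105], [128, 99, 64]]
70 [[141, 113, 70], [34, 38, 50], [30, 38, 56], [50, 49, 52], [47, 65, 85], [39, 62, 96], [145, 115, 72]]
90 [[135, 101, 66], [46, 45, 48], [44, 60, 74], [34, 39, 55], [39, 51, 62], [39, 61, 97], [94, 80, 65]]
97 [[134, 108, 69], [42, 48, 55], [35, 49, 55], [34, 42, 56], [34, 50, 56], [38, 58, 96], [80, 63, 47]]
106 [[135, 108, 69], [137, 106, 71], [123, 96, 61], [125, 98, 61], [91, 73, 48], [80, 62, 44], [78, 64, 46]]
```

```bash
cat >> plan.py <<'E'
tt=np.radians(20)
def grip_pose(s,y,o=6):
    return lean((s,y,o))[0], RR@mk(np.array([-np.cos(tt),0,np.sin(tt)]),np.array([-np.sin(tt),0,-np.cos(tt)]))
E
python3 - <<'E'
from plan import *
from station import r
im=pickle.load(open("pics/c7.pkl","rb"))["side"]["img"].astype(float); B=np.array([0,1.9])
def prof(f,v):
    d=[]
    for x in v:
        q=(proj("side",lean(f(x)))[0]+B).astype(np.float32); c=cv2.getRectSubPix(im.astype(np.float32),(1,1),tuple(float(i) for i in q))[0,0]; d.append(int(c[0]-c[2]))
    return d
for s in(75,88): print(s,"y42..62",prof(lambda y:(s,y,12),range(42,64,2)),"y-36..-60",prof(lambda y:(s,y,12),range(-36,-62,-2)))
print("s 90..",prof(lambda s:(s,25,12),range(90,112,2)),prof(lambda s:(s,5,12),range(90,112,2)))
s=r.sense(); setcmd(np.array(s["tcp_pos"])+[0,0,.001],np.array(s["ee_rot"]).reshape(3,3))
p,R=cmd(); g=grip_pose(200,4)
rel=Ro.from_matrix(R.T@g[1]).as_rotvec(); print(np.degrees(rel),np.degrees(np.linalg.norm(rel)))
mid=R@Ro.from_rotvec(rel*.5).as_matrix()
rows([((p+g[0])/2+[0,0,.05],mid)]); rows([g]); print(g[0])
E
```

```text
75 y42..62 [-24, -22, -19, -14, 9, 37, 54, 65, 69, 69, 69] y-36..-60 [-40, -40, -41, -37, -28, 9, 40, 61, 65, 63, 58, 54, 52]
88 y42..62 [-29, -30, -27, -19, 0, 26, 53, 63, 68, 67, 66] y-36..-60 [-58, -57, -57, -52, -34, 0, 45, 57, 60, 43, 23, 3, 2]
s 90.. [-21, -21, -22, -18, -12, 0, 18, 51, 64, 70, 72] [-22, -22, -23, -24, -19, -6, 19, 42, 62, 67, 70]
[-54.78454771 -53.99024055  77.22319992] 108.99410693707038
[38.0, 0.0, 23.0] [-0.48, -0.47, 0.67]
[-4.0, -31.0, 91.0] [-0.48, -0.48, 0.68]
[ 0.60154595 -0.1258677   0.21999065]
```

Request:
move_arm(
  series=[
    {"grip": 0.6,"xyz": [38,0,23],"angular": [-0.48,-0.47,0.67]},
    {"grip": 0.6,"xyz": [38,0,23],"angular": [-0.48,-0.47,0.67]},
    {"grip": 0.6,"xyz": [38,0,23],"angular": [-0.48,-0.47,0.67]},
    {"grip": 0.6,"xyz": [38,0,23],"angular": [-0.48,-0.47,0.67]},
    {"grip": 0.6,"xyz": [38,0,23],"angular": [-0.48,-0.47,0.67]},
    {"grip": 0.6,"xyz": [38,0,23],"angular": [-0.48,-0.47,0.67]},
    {"grip": 0.6,"xyz": [38,0,23],"angular": [-0.48,-0.47,0.67]},
    {"grip": 0.6,"xyz": [38,0,23],"angular": [-0.48,-0.47,0.67]},
    {"grip": 0.6,"xyz": [38,0,23],"angular": [-0.48,-0.47,0.67]},
  ],
)

```text
time_s: 13.3
tcp_pos: [0.5861, -0.0851, 0.3007]
ee_rot: [[-0.436, -0.884, -0.169], [-0.822, 0.467, -0.327], [0.368, -0.004, -0.93]]
wrist_force: [0.3, 0.5, 0.0]
gripper_width: 0.602
gripper_force: 0.0
```

```bash
python3 - <<'E'
from plan import *
from station import r
s=r.sense(); setcmd(np.array(s["tcp_pos"])+[0,0,.001],np.array(s["ee_rot"]).reshape(3,3)); log()
rows([grip_pose(200,2)])
E
```

```text
t 13.3 j [ 15.3  21.5   1.9  15.7 -85.5 -46.5] tcp [ 0.5861 -0.0851  0.3007] err mm [ 0.  0. -1.] rot err 0.0 F [0.3 0.5 0. ] g 0.602 0.0
[-2.0, -31.0, 87.0] [-0.47, -0.49, 0.68]
```

Request:
move_arm(
  series=[
    {"grip": 0.6,"xyz": [0,0,0],"angular": [-0.23,-0.24,0.34]},
    {"grip": 0.6,"xyz": [0,0,0],"angular": [-0.23,-0.24,0.34]},
    {"grip": 0.6,"xyz": [0,0,0],"angular": [-0.23,-0.24,0.34]},
    {"grip": 0.6,"xyz": [-2,-31,87],"angular": [-0.47,-0.49,0.68]},
    {"grip": 0.6,"xyz": [-2,-31,87],"angular": [-0.47,-0.49,0.68]},
    {"grip": 0.6,"xyz": [-2,-31,87],"angular": [-0.47,-0.49,0.68]},
    {"grip": 0.6,"xyz": [-2,-31,87],"angular": [-0.47,-0.49,0.68]},
    {"grip": 0.6,"xyz": [-2,-31,87],"angular": [-0.47,-0.49,0.68]},
    {"grip": 0.6,"xyz": [-2,-31,87],"angular": [-0.47,-0.49,0.68]},
  ],
)

```text
time_s: 14.2
tcp_pos: [0.5998, -0.1258, 0.22]
ee_rot: [[-0.946, -0.307, -0.104], [-0.324, 0.889, 0.323], [-0.007, 0.339, -0.941]]
wrist_force: [0.4, 0.5, 0.8]
gripper_width: 0.6
gripper_force: 0.0
```

```bash
python3 - <<'E'
from plan import *
from station import r
log();s=r.sense(); setcmd(np.array(s["tcp_pos"])+[0,0,.001],np.array(s["ee_rot"]).reshape(3,3))
rows([grip_pose(115,2),grip_pose(72,2)],d=0)
E
```

```text
t 14.2 j [ -6.5  27.1  12.4 -18.1 -84.  -61.3] tcp [ 0.5998 -0.1258  0.22  ] err mm [ 0.1  0.5 -0.2] rot err 0.11 F [0.4 0.5 0.8] g 0.6 0.0
[1.0, -1.0, 86.0] [0.0, 0.01, 0.0]
[1.0, -1.0, 129.0] [0.0, 0.01, 0.0]
```

Request:
move_arm(
  series=[
    {"grip": 0.6,"xyz": [1,-1,45],"angular": [0,0.01,0]},
    {"grip": 0.6,"xyz": [1,-1,86],"angular": [0,0.01,0]},
    {"grip": 0.6,"xyz": [1,-1,100],"angular": [0,0.01,0]},
    {"grip": 0.6,"xyz": [1,-1,110],"angular": [0,0.01,0]},
    {"grip": 0.6,"xyz": [1,-1,118],"angular": [0,0.01,0]},
    {"grip": 0.6,"xyz": [1,-1,124],"angular": [0,0.01,0]},
    {"grip": 0.6,"xyz": [1,-1,129],"angular": [0,0.01,0]},
    {"grip": 0.6,"xyz": [1,-1,129],"angular": [0,0.01,0]},
  ],
)

```text
time_s: 15.0
tcp_pos: [0.5866, -0.0856, 0.0988]
ee_rot: [[-0.946, -0.305, -0.111], [-0.325, 0.89, 0.321], [0.001, 0.34, -0.94]]
wrist_force: [-0.3, -0.1, 1.2]
gripper_width: 0.6
gripper_force: 0.0
```

Request:
move_arm(
  series=[
    {"grip": 0.1,"xyz": [0,0,0],"angular": [0,0,0]},
    {"grip": 0.1,"xyz": [0,0,0],"angular": [0,0,0]},
    {"grip": 0.05,"xyz": [0,0,0],"angular": [0,0,0]},
    {"grip": 0.05,"xyz": [0,0,0],"angular": [0,0,0]},
    {"grip": 0.05,"xyz": [0,0,0],"angular": [0,0,0]},
    {"grip": 0.05,"xyz": [0,0,0],"angular": [0,0,0]},
    {"grip": 0.05,"xyz": [0,0,0],"angular": [0,0,0]},
    {"grip": 0.05,"xyz": [0,0,0],"angular": [0,0,0]},
  ],
)

```text
time_s: 15.8
tcp_pos: [0.586, -0.0843, 0.0992]
ee_rot: [[-0.945, -0.306, -0.113], [-0.326, 0.889, 0.323], [0.001, 0.342, -0.94]]
wrist_force: [-2.4, 5.2, 4.5]
gripper_width: 0.14
gripper_force: 29.2
```

Request:
move_arm(
  series=[
    {"grip": 0.05,"xyz": [0,2,-5],"angular": [0,0,0]},
    {"grip": 0.05,"xyz": [0,4,-20],"angular": [0,0,0]},
    {"grip": 0.05,"xyz": [0,6,-50],"angular": [0,0,0]},
    {"grip": 0.05,"xyz": [0,8,-90],"angular": [0,0,0]},
    {"grip": 0.05,"xyz": [0,10,-130],"angular": [0,0,0]},
    {"grip": 0.05,"xyz": [0,10,-170],"angular": [0,0,0]},
    {"grip": 0.05,"xyz": [0,10,-170],"angular": [0,0,0]},
  ],
)

```text
time_s: 16.5
tcp_pos: [0.6055, -0.1348, 0.2681]
ee_rot: [[-0.946, -0.307, -0.098], [-0.323, 0.892, 0.315], [-0.009, 0.33, -0.944]]
wrist_force: [-0.4, -0.2, -1.3]
gripper_width: 0.135
gripper_force: 29.9
```

```bash
python3 - <<'E'
from plan import *
from station import r
l=log()
p=np.array([.586,-.0843,.0992]); d=RR.T@(p-RP)*1000; t=np.radians(20)
print("grasp s",(d[0]*np.sin(t)+(d[2]-30)*np.cos(t)).round(1),"y",d[1].round(1),"out",(-d[0]*np.cos(t)+(d[2]-30)*np.sin(t)).round(1))
c=r.capture("top"); pickle.dump(c,open("pics/c8.pkl","wb"))
q=Q["slot"]
def prof(im,f,v):
    return [int(cv2.getRectSubPix(im.astype(np.float32).mean(2),(1,1),tuple(float(i) for i in proj("top",world(q,[f(x)],1))[0]))[0,0]) for x in v]
for im,n in((C["top"]["img"],"old"),(c["img"],"new")):
    for z in(95,110,125,140): print(n,z,"R y-46..-70@x0",prof(im,lambda y:(0,y,z),range(-46,-72,-2)),"L y44..74@x-26",prof(im,lambda y:(-26,y,z),range(44,76,2)))
    print(n,"top edge z136..164 y-30,0,30",[prof(im,lambda z:(0,y,z),range(136,166,2)) for y in(-30,0,30)])
    print(n,"R cheek x-26 front z=110 y-50..-74",prof(im,lambda y:(-26,y,110),range(-50,-76,-2)))
E
```

```text
t 16.5 j [ -7.   26.2  17.6 -17.5 -89.6 -62.7] tcp [ 0.6055 -0.1348  0.2681] err mm [ 19.7 -49.5 168.8] rot err 0.91 F [-0.4 -0.2 -1.3] g 0.135 29.9
grasp s 71.3 y 2.8 out 6.4
old 95 R y-46..-70@x0 [163, 164, 166, 162, 146, 123, 92, 63, 52, 50, 49, 52, 60] L y44..74@x-26 [162, 158, 149, 129, 109, 98, 92, 92, 81, 68, 56, 54, 55, 60, 66, 72]
old 110 R y-46..-70@x0 [163, 164, 166, 166, 151, 123, 87, 64, 53, 48, 49, 47, 49] L y44..74@x-26 [164, 165, 166, 161, 149, 118, 87, 64, 54, 53, 51, 52, 59, 64, 70, 75]
old 125 R y-46..-70@x0 [153, 151, 148, 143, 128, 101, 68, 49, 42, 40, 40, 46, 54] L y44..74@x-26 [128, 128, 121, 114, 102, 86, 74, 63, 56, 50, 50, 48, 50, 58, 72, 77]
old 140 R y-46..-70@x0 [98, 98, 98, 96, 92, 79, 64, 54, 58, 64, 74, 90, 112] L y44..74@x-26 [98, 97, 99, 97, 88, 78, 69, 59, 55, 52, 50, 48, 48, 50, 59, 72]
old top edge z136..164 y-30,0,30 [[98, 97, 97, 97, 101, 103, 103, 104, 107, 106, 105, 100, 97, 97, 100], [98, 99, 99, 100, 100, 101, 103, 107, 109, 102, 95, 89, 84, 77, 77], [99, 99, 100, 101, 101, 103, 105, 105, 105, 104, 98, 89, 83, 79, 77]]
old R cheek x-26 front
[... 403 characters left out ...]
 69, 77]
new 125 R y-46..-70@x0 [161, 163, 165, 162, 146, 120, 88, 62, 51, 47, 50, 54, 63] L y44..74@x-26 [160, 159, 160, 160, 149, 129, 106, 92, 78, 66, 57, 54, 58, 64, 73, 75]
new 140 R y-46..-70@x0 [161, 162, 163, 164, 150, 124, 93, 63, 64, 70, 81, 97, 116] L y44..74@x-26 [160, 161, 163, 158, 148, 131, 110, 92, 77, 65, 57, 48, 56, 59, 65, 76]
new top edge z136..164 y-30,0,30 [[161, 160, 162, 164, 161, 159, 156, 149, 137, 126, 114, 104, 96, 96, 98], [161, 161, 161, 161, 161, 158, 154, 146, 136, 121, 107, 93, 86, 83, 80], [162, 163, 163, 161, 160, 159, 154, 144, 132, 119, 105, 91, 84, 78, 79]]
new R cheek x-26 front z=110 y-50..-74 [51, 54, 63, 73, 83, 97, 111, 123, 132, 135, 137, 136, 136]
```

```bash
cat >> plan.py <<'E'
def slot_pose(x,y,z):
    W=world(Q["slot"],[(x,y,z)],1)[0]; M=Ro.from_euler("z",Q["slot"][2]).as_matrix()@L
    return W, mk(-M[:,0],-M[:,2])
E
python3 - <<'E'
from plan import *
from station import r
s=r.sense(); setcmd(np.array(s["tcp_pos"])+[0,0,.001],np.array(s["ee_rot"]).reshape(3,3))
p,R=cmd(); g=slot_pose(-50,0,250); print(g[0])
rel=Ro.from_matrix(R.T@g[1]).as_rotvec(); print(np.degrees(np.linalg.norm(rel)))
rows([((p+g[0])/2+[0,0,.03],R@Ro.from_rotvec(rel*.5).as_matrix())]); rows([g])
E
```

```text
[ 0.53584096 -0.34283569  0.25746683]
79.747731504703
[66.0, -74.0, -54.0] [-0.11, 0.32, -0.61]
[105.0, -42.0, 23.0] [-0.12, 0.31, -0.61]
```

Request:
move_arm(
  series=[
    {"grip": 0.05,"xyz": [20,-22,-16],"angular": [-0.03,0.1,-0.2]},
    {"grip": 0.05,"xyz": [40,-45,-33],"angular": [-0.06,0.18,-0.35]},
    {"grip": 0.05,"xyz": [66,-74,-54],"angular": [-0.11,0.32,-0.61]},
    {"grip": 0.05,"xyz": [66,-74,-54],"angular": [-0.11,0.32,-0.61]},
    {"grip": 0.05,"xyz": [66,-74,-54],"angular": [-0.11,0.32,-0.61]},
    {"grip": 0.05,"xyz": [66,-74,-54],"angular": [-0.11,0.32,-0.61]},
    {"grip": 0.05,"xyz": [66,-74,-54],"angular": [-0.11,0.32,-0.61]},
  ],
)

```text
time_s: 17.25
tcp_pos: [0.5686, -0.2356, 0.2862]
ee_rot: [[-0.526, -0.741, -0.418], [-0.849, 0.487, 0.205], [0.052, 0.462, -0.885]]
wrist_force: [0.2, -0.3, -1.0]
gripper_width: 0.131
gripper_force: 29.9
```

```bash
python3 - <<'E'
from plan import *
from station import r
s=r.sense(); setcmd(np.array(s["tcp_pos"])+[0,0,.001],np.array(s["ee_rot"]).reshape(3,3));log()
rows([slot_pose(-50,0,250)])
E
```

```text
t 17.25 j [ -11.1   35.    28.7   -7.4 -110.5  -22.3] tcp [ 0.5686 -0.2356  0.2862] err mm [ 0.  0. -1.] rot err 0.0 F [ 0.2 -0.3 -1. ] g 0.131 29.9
[107.0, -42.0, 18.0] [-0.11, 0.31, -0.61]
```

Request:
move_arm(
  series=[
    {"grip": 0.05,"xyz": [35,-14,3],"angular": [-0.04,0.1,-0.2]},
    {"grip": 0.05,"xyz": [70,-28,6],"angular": [-0.07,0.2,-0.4]},
    {"grip": 0.05,"xyz": [107,-42,18],"angular": [-0.11,0.31,-0.61]},
    {"grip": 0.05,"xyz": [107,-42,18],"angular": [-0.11,0.31,-0.61]},
    {"grip": 0.05,"xyz": [107,-42,18],"angular": [-0.11,0.31,-0.61]},
    {"grip": 0.05,"xyz": [107,-42,18],"angular": [-0.11,0.31,-0.61]},
    {"grip": 0.05,"xyz": [107,-42,18],"angular": [-0.11,0.31,-0.61]},
    {"grip": 0.05,"xyz": [107,-42,18],"angular": [-0.11,0.31,-0.61]},
  ],
)

```text
time_s: 18.05
tcp_pos: [0.5361, -0.3438, 0.2585]
ee_rot: [[0.126, -0.813, -0.568], [-0.992, -0.105, -0.071], [-0.002, 0.572, -0.82]]
wrist_force: [0.0, -0.5, -1.2]
gripper_width: 0.135
gripper_force: 29.9
```

```bash
python3 - <<'E'
from plan import *
from station import r
s=r.sense(); setcmd(np.array(s["tcp_pos"])+[0,0,.001],np.array(s["ee_rot"]).reshape(3,3));log()
rows([slot_pose(-25,0,200),slot_pose(-13,0,180),slot_pose(-10,0,158)])
# check base location in hand: project cork-edge/top view of base corners and find extents in top picture
c=r.capture("top");pickle.dump(c,open("pics/c9.pkl","wb"))
p=np.array(s["tcp_pos"]);R=np.array(s["ee_rot"]).reshape(3,3);im=c["img"].astype(np.float32)
def prof(f,v): return [[int(k) for k in cv2.getRectSubPix(im,(1,1),tuple(float(i) for i in proj("top",[p+R@(np.array(f(x))/1000)])[0]))[0,0]] for x in v]
for z in(40,60): print(z,"x-58..-42",prof(lambda x:(x,6,z),range(-58,-40,2)),"x42..60",prof(lambda x:(x,6,z),range(42,60,2)))
print("bottom z60..82",prof(lambda z:(30,6,z),range(60,84,2)))
E
```

```text
t 18.05 j [ -12.8   38.4   21.3   11.7 -105.8   20. ] tcp [ 0.5361 -0.3438  0.2585] err mm [ 0.  0. -1.] rot err 0.0 F [ 0.  -0.5 -1.2] g 0.135 29.9
[-1.0, -26.0, 52.0] [0.0, 0.0, 0.0]
[-1.0, -38.0, 72.0] [0.0, 0.0, 0.0]
[-1.0, -41.0, 94.0] [0.0, 0.0, 0.0]
40 x-58..-42 [[129, 131, 131], [115, 116, 114], [95, 91, 88], [71, 65, 60], [50, 47, 46], [40, 46, 56], [54, 73, 95], [66, 96, 126], [66, 101, 135]] x42..60 [[63, 102, 136], [63, 102, 135], [63, 99, 131], [70, 98, 126], [101, 102, 107], [136, 114, 96], [159, 128, 92], [167, 137, 92], [170, 137, 93]]
60 x-58..-42 [[162, 166, 164], [158, 159, 156], [141, 140, 135], [106, 102, 98], [66, 59, 60], [41, 40, 50], [38, 56, 83], [39, 67, 109], [43, 73, 123]] x42..60 [[101, 109, 116], [99, 107, 114], [98, 104, 111], [100, 102, 108], [114, 102, 96], [141, 119, 93], [164, 133, 96], [177, 144, 100], [181, 148, 105]]
bottom z60..82 [[99, 102, 110], [97, 101, 109], [95, 101, 108], [91, 98, 105], [86, 93, 101], [77, 84, 90], [66, 71, 74], [54, 55, 56], [48, 49, 52], [45, 45, 50], [50, 48, 51], [54, 50, 52]]
```

Request:
move_arm(
  series=[
    {"grip": 0.05,"xyz": [-1,-13,26],"angular": [0,0,0]},
    {"grip": 0.05,"xyz": [-1,-26,52],"angular": [0,0,0]},
    {"grip": 0.05,"xyz": [-1,-38,72],"angular": [0,0,0]},
    {"grip": 0.05,"xyz": [-1,-39,80],"angular": [0,0,0]},
    {"grip": 0.05,"xyz": [-1,-40,88],"angular": [0,0,0]},
    {"grip": 0.05,"xyz": [-1,-41,94],"angular": [0,0,0]},
    {"grip": 0.05,"xyz": [-1,-41,94],"angular": [0,0,0]},
  ],
)

```text
time_s: 18.8
tcp_pos: [0.5155, -0.345, 0.1577]
ee_rot: [[0.128, -0.812, -0.569], [-0.992, -0.107, -0.071], [-0.003, 0.574, -0.819]]
wrist_force: [0.2, -0.3, -1.0]
gripper_width: 0.132
gripper_force: 29.9
```

```bash
python3 - <<'E'
from plan import *
s=log()
M=Ro.from_euler("z",Q["slot"][2]).as_matrix()@L
print("slot tcp",(M.T@(np.array(s["tcp_pos"])-world(Q["slot"],[(0,0,0)],1)[0])*1000).round(1), "force slot",(M.T@s["wrist_force"]).round(1))
E
```

```text
t 18.8 j [-13.2  40.2  10.1  11.5 -93.1  17.8] tcp [ 0.5155 -0.345   0.1577] err mm [-0.5  0.1 -1.3] rot err 0.14 F [ 0.2 -0.3 -1. ] g 0.132 29.9
slot tcp [ -9.5   0.4 156.5] force slot [ 0.7 -0.3 -0.7]
```

Request:
move_arm(
  series=[
    {"grip": 0.05,"xyz": [0,0,-3],"angular": [0,0,0]},
    {"grip": 0.05,"xyz": [0,-1,-3],"angular": [0,0,0]},
    {"grip": 0.05,"xyz": [0,-2,-3],"angular": [0,0,0]},
    {"grip": 0.05,"xyz": [0,-2.5,-3],"angular": [0,0,0]},
    {"grip": 0.05,"xyz": [0,-2.5,-3],"angular": [0,0,0]},
  ],
)

```text
time_s: 19.3
tcp_pos: [0.5196, -0.3443, 0.1583]
ee_rot: [[0.129, -0.812, -0.57], [-0.992, -0.107, -0.072], [-0.003, 0.574, -0.819]]
wrist_force: [-0.7, -0.2, -0.2]
gripper_width: 0.136
gripper_force: 29.9
```

Request:
move_arm(
  series=[
    {"grip": 0.25,"xyz": [0,0,0],"angular": [0,0,0]},
    {"grip": 0.4,"xyz": [0,0,0],"angular": [0,0,0]},
    {"grip": 0.5,"xyz": [0,0,0],"angular": [0,0,0]},
    {"grip": 0.5,"xyz": [0,0,0],"angular": [0,0,0]},
    {"grip": 0.5,"xyz": [0,0,0],"angular": [0,0,0]},
    {"grip": 0.5,"xyz": [0,0,0],"angular": [0,0,0]},
  ],
)

```text
time_s: 19.9
tcp_pos: [0.5195, -0.3444, 0.1584]
ee_rot: [[0.129, -0.812, -0.57], [-0.992, -0.107, -0.072], [-0.003, 0.574, -0.819]]
wrist_force: [-0.3, 0.5, 0.5]
gripper_width: 0.484
gripper_force: 0.0
```

Request:
move_arm(
  series=[
    {"grip": 0.5,"xyz": [0,0,-40],"angular": [0,0,0]},
    {"grip": 0.5,"xyz": [0,0,-80],"angular": [0,0,0]},
    {"grip": 0.5,"xyz": [0,0,-120],"angular": [0,0,0]},
    {"grip": 0.5,"xyz": [0,0,-150],"angular": [0,0,0]},
    {"grip": 0.5,"xyz": [0,-60,-170],"angular": [0,0,0]},
    {"grip": 0.5,"xyz": [0,-80,-170],"angular": [0,0,0]},
    {"grip": 0.5,"xyz": [0,-80,-170],"angular": [0,0,0]},
  ],
)

```text
time_s: 20.6
tcp_pos: [0.684, -0.3216, 0.2404]
ee_rot: [[0.131, -0.805, -0.579], [-0.991, -0.112, -0.069], [-0.01, 0.583, -0.812]]
wrist_force: [0.9, 0.1, -3.4]
gripper_width: 0.498
gripper_force: 0.0
```

```bash
python3 - <<'E'
from plan import *
from station import r
log(); c=r.capture("top"); pickle.dump(c,open("pics/c10.pkl","wb")); im=c["img"].astype(np.float32)
def px(P): return [int(k) for k in cv2.getRectSubPix(im,(1,1),tuple(float(i) for i in proj("top",world(Q["slot"],[P],1))[0]))[0,0]]
for y in(-30,-1,30): print("y",y,"z84..124@x-12",[px((-12,y,z)) for z in range(84,126,4)])
for z in(20,50,90): print("z",z,[px((-12,y,z)) for y in range(-60,61,10)])
print("above",[px((0,0,z)) for z in(125,135,145)])
cs=r.capture("side");pickle.dump(cs,open("pics/c10s.pkl","wb"))
# bystanders: compare with the start images
for n,a,b in(("top",C["top"]["img"],c["img"]),("side",C["side"]["img"],cs["img"])):
    for nm,P in(("red",(270+45,118+5)),) if 0 else (): pass
E
```

```text
t 20.6 j [  -9.3   57.5   56.7   11.2 -123.3   20.3] tcp [ 0.684  -0.3216  0.2404] err mm [168.   23.5  81.4] rot err 0.91 F [ 0.9  0.1 -3.4] g 0.498 0.0
y -30 z84..124@x-12 [[43, 71, 116], [40, 70, 117], [40, 70, 117], [39, 65, 103], [40, 53, 72], [52, 39, 40], [93, 71, 59], [130, 118, 106], [149, 146, 141], [158, 160, 157], [159, 163, 161]]
y -1 z84..124@x-12 [[52, 78, 108], [51, 75, 108], [51, 77, 107], [52, 69, 91], [43, 53, 65], [59, 49, 39], [103, 80, 59], [133, 118, 105], [152, 151, 143], [158, 160, 159], [160, 161, 161]]
y 30 z84..124@x-12 [[67, 104, 132], [67, 101, 133], [66, 99, 130], [58, 85, 111], [47, 61, 76], [58, 49, 46], [92, 76, 58], [128, 118, 108], [153, 151, 147], [161, 163, 162], [158, 159, 158]]
z 20 [[90, 91, 97], [56, 59, 57], [96, 101, 108], [90, 95, 103], [65, 96, 126], [64, 102, 132], [50, 75, 106], [46, 74, 117], [44, 69, 108], [48, 75, 117], [91, 92, 97], [101, 104, 109], [57, 55, 52]]
z 50 [[91, 92, 98], [46, 48, 61], [55, 83, 117], [56, 83, 115], [58, 87, 114], [63, 93, 122], [70, 83, 97], [81, 97, 113], [72, 91, 109], [56, 82, 116], [88, 92, 99], [109, 112, 119], [56, 53, 53]]
z 90 [[54, 54, 54], [42, 53, 74], [42, 75, 122], [38, 70, 117], [67, 100, 131], [69, 105, 136], [46, 71, 105], [47, 76, 124], [46, 74, 114], [66, 101, 133], [71, 103, 136], [90, 92, 100], [56, 54, 54]]
above [[160, 161, 159], [161, 162, 160], [156, 159, 159]]
```

Request:
move_arm(
  series=[
    {"grip": 0.5,"xyz": [0,0,-20],"angular": [0,0,0]},
    {"grip": 0.5,"xyz": [0,0,-20],"angular": [0,0,0]},
    {"grip": 0.5,"xyz": [0,0,-20],"angular": [0,0,0]},
  ],
)

```text
time_s: 21.0
tcp_pos: [0.6921, -0.3227, 0.2708]
ee_rot: [[0.128, -0.815, -0.566], [-0.992, -0.106, -0.072], [-0.001, 0.57, -0.821]]
wrist_force: [0.1, 0.3, -0.6]
gripper_width: 0.498
gripper_force: 0.0
```

```bash
python3 - <<'E'
from plan import *
from station import r
c=r.capture("top")["img"]; o=C["top"]["img"]
for nm,(u,v) in dict(blue=(271,109),red=(318,125),yellow=(189,132),figure=(154,131),tweezers=(268,238)).items():
    t=cv2.cvtColor(o[v-10:v+10,u-22:u+22],cv2.COLOR_RGB2GRAY); w=cv2.cvtColor(c[v-16:v+16,u-28:u+28],cv2.COLOR_RGB2GRAY)
    m=cv2.matchTemplate(w,t,cv2.TM_CCOEFF_NORMED); _,s,_,l=cv2.minMaxLoc(m); print(nm,round(s,2),(l[0]-6,l[1]-6))
s=r.sense(); print(s["time_s"],np.round(s["joint_velocities"],1),np.round(s["wrist_force"],1),np.round(s["tcp_pos"],3))
E
```

```text
blue 0.57 (0, 0)
red 0.31 (3, 6)
yellow 0.95 (0, 0)
figure 0.99 (0, 0)
tweezers -0.31 (6, 0)
21.05 [ 0.1  0.3 -0.9 -0.2 -0.3  0.1] [0.6 0.5 0.3] [ 0.692 -0.323  0.27 ]
```

```bash
python3 - <<'E'
from plan import *
from station import r
c={n:r.capture(n)["img"] for n in("top","side")}
def cen(im,box,f):
    x,y,w,h=box; a=im[y:y+h,x:x+w].astype(int); m=f(a); ys,xs=np.nonzero(m); return (m.sum(),(xs.mean()+x).round(1),(ys.mean()+y).round(1)) if m.any() else None
red=lambda a:(a[...,0]>1.9*a[...,1])&(a[...,0]>1.9*a[...,2])&(a[...,0]>60)
steel=lambda a:(a[...,2]>a[...,0]-8)&(a.sum(2)>120)
for k,n,b,f in(("red","top",(305,110,28,30),red),("red","side",(178,158,24,30),red),("tw","top",(240,226,58,22),steel),("tw","side",(265,198,24,34),steel)):
    print(k,n,cen(C[n]["img"],b,f),cen(c[n],b,f), c[n][b[1]:b[1]+b[3],b[0]:b[0]+b[2]].mean((0,1)).round())
E
```

```text
red top (np.int64(47), np.float64(317.6), np.float64(126.7)) None [146. 138. 124.]
red side (np.int64(86), np.float64(189.9), np.float64(176.4)) (np.int64(82), np.float64(189.9), np.float64(176.4)) [118.  91.  63.]
tw top (np.int64(35), np.float64(279.2), np.float64(238.3)) (np.int64(67), np.float64(268.3), np.float64(237.0)) [150. 127.  98.]
tw side (np.int64(17), np.float64(278.5), np.float64(209.1)) (np.int64(18), np.float64(278.4), np.float64(209.0)) [123.  99.  65.]
```

The side view puts the red bottle and the tweezers where they started. In the top view the arm hides the red bottle, and lighting explains the tweezers difference. The base is seated, so I'm handing in.

```bash
python3 -c "
from station import r
print(r.finish_job())"
```

```text
the job is handed in; nothing more can be done
None
```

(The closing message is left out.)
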